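Put the eggs in the egg tray and push it home behind its catch

ROBOT

A 7-joint arm with a two-finger parallel gripper is mounted at the origin on the work surface; the furniture and walls round the work are solid. World frame = base frame: x ahead of the robot, y to its left, z up, the work surface at z = 0. Lengths are in mm, angles in rad, forces in N, time in s.
With the tool pointing down it reaches from about 400 to 850 mm from the base axis. Payload 10.4 kg.
Tool frame: the origin (TCP) lies at the very end of the fingers, on their centre line; the grasp point (between the pads) lies 19 mm behind it; z points along the fingers, y is the line along which they close (so a half turn about z gives the same grasp; the last joint's range is limited). The gripper opens to 87 mm and grips with 3 to 60 N. Pads are 19 mm wide; open, the fingers measure 117 mm over their backs; the gripper's body (75 mm by 190 mm) begins 51 mm behind the grasp point.
Start: joints at [-1.328, 0.332, -0.065, 1.46, 0.022, 1.35, -0.088], TCP at [164.162, 603.078, 222.576] pointing down, gripper open.
Joint ranges: [-2.6, 2.6], [-0.5, 2.12], [-1.47, 1.34], [0.16, 2.42], [-1.27, 4.41], [0.06, 2.06], [-2.6, 2.6]. Speed limits (rad/s): [2.22, 2.22, 2.79, 2.79, 3.14, 3.14, 3.14].

INTERFACE

Orientations are given as a rotation vector (axis times angle).
In Python, from plant import ctrl gives the robot as it stands. The module is installed in compiled form; this text tells all that it offers.
- The arm moves only by the tool jog_arm, never from a script. Its argument "increments" is one flat list of numbers, 5 for each row, row after row: the shift along the world's x, y, z in cm, then the turn about the world's z in degrees, then the closure, from -1 (fully open) to 1 (shut), so that 0 is half open. In form: [tx, ty, tz, spin, grip, tx, ty, tz, spin, grip, ...]. A call has 1 to 20 rows; each row shifts and turns the commanded pose from where the row before left it; what a row does not reach is not made up. A row lasts 1/10 s, in which the tool goes at most 50 mm and 8.59 degrees, less where a joint would pass 70% of its speed; a pose out of reach is approached as far as the arm can. A call with a gripper value outside its range is refused whole. The fingers move at their own pace and stop on an object; "force" is the grip in N (left out, the last holds). Time passes only in rows, so rows that do not move let the fingers close. It gives the time, the measured TCP pose, the force, the opening and the grip force at its end, in the units of the state.
- ctrl.observe(): the state, without advancing time (a new reading comes with each control period).
- ctrl.grab_frame(name): name is "side" or "top"; returns the picture (480x640x3 uint8, red, green, blue); there is no depth.
- ctrl.camera_info(name): a dict with "vertical_fov" (degrees; the focal length in pixels is half the picture's height over the tangent of half this angle, whatever the lens; pixels are square), "cx", "cy" (the principal point, pixels), "cam_to_world" (4x4, takes a point from camera to world coordinates). Camera axes: x right, y up, looking along -z (the intrinsics and any distortion apply to the point x, -y, -z); pixel columns grow to the right and rows downward; lengths in mm; the calibration is good to about 2 mm. A picture is of the moment at which its call begins. camera_info takes no time and is no camera call.
- ctrl.close_job(): hands the job in; it is judged then, once.
Trained networks look in the newest picture that a camera, given by its name, has taken for a name from the list of things; names that differ only in an ending like _2 or _b are one class to them, and where a whole thing is asked for, a point or a joint stands for the part that bears it (a point fixed in the world has none). Each returns a list of dicts, best first, with "score" (0 to 1); they miss things now and then, are a little off and sometimes report something else, mostly with a low value. They report only what shows in the picture. A call takes as long as a camera call. They do not tell look-alikes from the thing itself.
- ctrl.regions_of(camera, query): "pixels" (480x640 bool, what is visible of it) and "rect" ([left, top, width, height] in pixels, round what is visible of it).
The state is a dict: "t": time; "qpos": joint angles; "dq": joint speeds; "joint_efforts": joint torques, N m; "ee_pos": TCP position; "tcp_rot": TCP orientation; "force": force on the tool from outside, world axes, zero at the start; "torque": the same for the moment, N m; "grip_width": opening from 0.0 (shut) to 1.0 (fully open); "grip_force": force on a finger pad.
Only numpy, scipy, OpenCV 4.12 (cv2) and the standard library are available. Lean on these libraries where they do the work, as an engineer would, in place of code of your own. Each camera call takes 0.05 s, during which the arm holds its last target. There are 200 camera calls.

TASK

Move the two eggs from their egg cups into the two dimples of the wooden egg tray, pointed end down, setting them down gently without dropping them or pressing hard. Then slide the loaded tray along its rack right up to the end stop, so that the tray's edge lifts the hinged steel catch and the catch drops down again behind the tray. The eggs must stay standing in their dimples, and the mug, the salt shaker and the pepper mill must stay where they are.

Things in the scene. Friction and masses are not known exactly. Their poses are not given: they have to be found in the camera images.
- rack: Fixed brown wooden rack, 280 x 192 mm: 8 mm floor, two side rails (tops 28 mm above the worktop, 172 mm apart inside), end stop across its +X end (inner face at rack X = +130 mm, top 42 mm up). Origin: centre of its underside. Its X (about world +y) is the way the tray is slid home. A steel bracket on the rail at rack X = -4, Y = +93 mm (top 54 mm up) carries the catch.
- catch (a joint): Angle (0 to 1.1 rad) of the small steel one-way flap over the tray's +Y edge strip (rack Y 70 to 90 mm), hinged at rack X = -4 mm, 44 mm above the worktop, hanging by its weight. At 0 its tip is 20 mm up at rack X = +8 mm and stops the tray coming back. The tray sliding in lifts it to about 0.8 with little force; it drops once the tray's trailing edge is past rack X = +25 mm.
- tray_tab (a point): The tray's upright grip tab: 12 mm thick along tray X, 32 mm wide along Y, its top 58 mm above the tray's underside. This point is at the tab's middle, 47 mm above the tray's underside (21 mm above its top face), 10 mm inside the tray's trailing edge; axes as the tray's. Home, it is at rack X = +40 mm. The dimples lie 50 mm from it along +X, 38 mm to either side.
- pocket_1 (a point): Centre of the mouth of the dimple on the tray's +Y side (the catch's side), level with the tray's top face, 34 mm above the worktop. The dimple is a round bowl about 44 mm wide and 18 mm deep that fits the egg's lower end. A seated egg's listed point stands 23 mm above this point. Axes as the tray's.
- pocket_2 (a point): The same for the dimple on the tray's -Y side. Either egg may go in either dimple.
- tray: Loose light-wood egg tray, 0.45 kg, a 100 (X) x 168 (Y) x 26 mm slab with two round dimples and a grip tab. Origin: centre of its underside. It lies on the rack's floor between the rails (2 mm play each side), its X along the rack's X; at first its leading edge is 12 to 44 mm short of rack X = 0. Home, its origin is at rack X = +80 mm.
- egg_a_mid (a point): Plain fragile egg, bottom-heavy, standing pointed end down in a small wooden egg cup: 66 mm tall, 48 mm across at its widest, 75 g. This point, the place to grip it, is on its axis 41 mm above the lower tip and 25 mm below the top, just above the widest girth (47 mm across here). In the cup it is 22 mm above the cup's rim. Z is the egg's long axis, up at the start.
- egg_b_mid (a point): The other egg, alike, in its own egg cup.
- egg_a: The first egg, origin at its lower tip.
- egg_b: The other egg, origin at its lower tip.
- cup_a_mid (a point): The first egg's cup: medium-brown wood, loose, 36 mm tall, 54 mm across its foot, 50 mm across its rim. This point is on its axis, half-way up. It is not needed once the egg is out.
- cup_b_mid (a point): The other egg's cup.
- mug_mid (a point): Cream mug with a handle, 78 mm across, 101 mm tall, loose bystander at the left; a point on its vertical centre, half-way up.
- pepper_mid (a point): Brown wooden pepper mill, 58 mm across, 150 mm tall, loose bystander at the right rear; its centre.
- salt_mid (a point): Glass salt shaker with a grey top, 44 mm across, 90 mm tall, loose bystander beside the pepper mill; its centre.
There are look-alikes about, which are no part of the job. What is shaped like the egg_b but green is not meant. Leave any blue look-alike of the egg_a alone.

How it is judged (in metres and radians):
On the way, in this order (a step that is already met when the one before it is completed fails the run):
1. both eggs stand in the dimples while the tray still lies in front of the catch (((horizontal distance between egg_a_mid and pocket_1 below 0.012 m and z of egg_a_mid in the frame of pocket_1 between 0.018 and 0.03 m and angle between each of egg_a_mid, egg_b_mid's own z axis and vertical below 0.3 rad and horizontal distance between egg_b_mid and pocket_2 below 0.012 m and z of egg_b_mid in the frame of pocket_2 between 0.018 and 0.03 m) or (horizontal distance between egg_a_mid and pocket_2 below 0.012 m and z of egg_a_mid in the frame of pocket_2 between 0.018 and 0.03 m and angle between each of egg_a_mid, egg_b_mid's own z axis and vertical below 0.3 rad and horizontal distance between egg_b_mid and pocket_1 below 0.012 m and z of egg_b_mid in the frame of pocket_1 between 0.018 and 0.03 m)) and x of tray_tab in the frame of rack below -0.08 m and value of joint catch below 0.15 rad and contact force between each of egg_a, egg_b and the fingers below 0.05 N), for 0.2 s.
2. the tray, with both eggs, passes under the catch and lifts it (((horizontal distance between egg_a_mid and pocket_1 below 0.012 m and z of egg_a_mid in the frame of pocket_1 between 0.018 and 0.03 m and angle between each of egg_a_mid, egg_b_mid's own z axis and vertical below 0.3 rad and horizontal distance between egg_b_mid and pocket_2 below 0.012 m and z of egg_b_mid in the frame of pocket_2 between 0.018 and 0.03 m) or (horizontal distance between egg_a_mid and pocket_2 below 0.012 m and z of egg_a_mid in the frame of pocket_2 between 0.018 and 0.03 m and angle between each of egg_a_mid, egg_b_mid's own z axis and vertical below 0.3 rad and horizontal distance between egg_b_mid and pocket_1 below 0.012 m and z of egg_b_mid in the frame of pocket_1 between 0.018 and 0.03 m)) and value of joint catch above 0.25 rad and x of tray_tab in the frame of rack above -0.08 m), for 0.05 s.
At the end, for the whole second after the job is handed in: Both eggs stand in the two dimples, one in each (listed point within 12 mm of the dimple's centre, seated to within 6 mm in height, tilted less than 0.3 rad), the tray is home against the end stop (within 6 mm) and the catch has dropped behind it (below 0.15 rad) (((horizontal distance between egg_a_mid and pocket_1 below 0.012 m and z of egg_a_mid in the frame of pocket_1 between 0.018 and 0.03 m and angle between each of egg_a_mid, egg_b_mid's own z axis and vertical below 0.3 rad and horizontal distance between egg_b_mid and pocket_2 below 0.012 m and z of egg_b_mid in the frame of pocket_2 between 0.018 and 0.03 m) or (horizontal distance between egg_a_mid and pocket_2 below 0.012 m and z of egg_a_mid in the frame of pocket_2 between 0.018 and 0.03 m and angle between each of egg_a_mid, egg_b_mid's own z axis and vertical below 0.3 rad and horizontal distance between egg_b_mid and pocket_1 below 0.012 m and z of egg_b_mid in the frame of pocket_1 between 0.018 and 0.03 m)) and x of tray_tab in the frame of rack above 0.034 m and value of joint catch below 0.15 rad); the robot touches nothing.
It fails at once if an egg is pressed or knocked against the tray with more than 30 N (contact force between any of egg_a, egg_b and tray above 30 N).
It fails at once if an egg is dropped into the tray: let go more than 12 mm above its seat ((contact force between egg_a and anything else below 0.01 N and z of egg_a_mid in the frame of pocket_1 above 0.037 m and (horizontal distance between egg_a_mid and pocket_1 below 0.04 m or horizontal distance between egg_a_mid and pocket_2 below 0.04 m)) or (contact force between egg_b and anything else below 0.01 N and z of egg_b_mid in the frame of pocket_1 above 0.037 m and (horizontal distance between egg_b_mid and pocket_1 below 0.04 m or horizontal distance between egg_b_mid and pocket_2 below 0.04 m))).
It fails at once if an egg tips over (angle between any of egg_a_mid, egg_b_mid's own z axis and vertical above 1 rad).
It fails at once if the mug, the pepper mill or the salt shaker is shifted by more than 30 mm (distance of any of mug_mid, pepper_mid, salt_mid from where it was at the start of the episode above 0.03 m).
It also fails if it takes over 66 s, if anything falls off the work surface, if the arm or the gripper's body presses on something with over 40 N, if the wrist force passes 120 N, or if a joint passes its speed limit or range.

## Working session

There is one attempt and no reset: what is moved stays moved. The work goes in short steps, Python scripts to look and compute and a tool call to move; the robot and the scene stay as the last step left them, time stands still between calls to the robot, and variables do not carry over. Pictures are saved under pics/ and viewed, at most 10 in all, crops included, and the job is handed in when it is done.

Besides the shell and the picture viewer there is one more tool, called after "Emit:" as name(argument=value, ...) on one line, values as JSON. jog_arm: Moves the arm, as the interface text tells. Its arguments: {"type":"object","properties":{"increments":{"type":"array"},"force":{"type":"number"}},"required":["increments"]}

```bash
mkdir -p pics; python3 - <<'E'
from plant import ctrl
import cv2,numpy as np
s=ctrl.observe(); print({k:np.round(v,3) for k,v in s.items()})
ims=[]
for c in("side","top"):
    im=ctrl.grab_frame(c); cv2.imwrite(f"pics/{c}0.png",im[:,:,::-1])
    i=ctrl.camera_info(c); print(c,{k:np.round(v,3).tolist() for k,v in i.items() })
    for q in("egg_a","cup_a_mid","tray","tray_tab","rack","catch","pocket_1","mug_mid","pepper_mid","salt_mid"):
        try:
            for d in ctrl.regions_of(c,q)[:5]:
                ys,xs=np.nonzero(d["pixels"]); print(c,q,round(d["score"],2),d["rect"],len(xs),xs.mean().round(1),ys.mean().round(1), np.median(im[d["pixels"]],axis=0))
        except Exception as e: print(q,e)
E
```

```text
{'t': np.float64(0.0), 'qpos': array([-1.328,  0.333, -0.065,  1.461,  0.022,  1.35 , -0.088]), 'dq': array([ 0.   ,  0.001, -0.001,  0.002, -0.001,  0.   ,  0.   ]), 'joint_efforts': array([-0.0000e+00, -6.2326e+01,  2.4000e-02, -3.8990e+01, -6.1000e-02,
        4.0000e-02,  0.0000e+00]), 'ee_pos': array([164.074, 602.671, 221.73 ]), 'tcp_rot': array([-4.160e-01, -3.114e+00,  2.000e-03]), 'force': array([-0.506, -0.095, -0.062]), 'torque': array([-0.024,  0.051,  0.026]), 'grip_force': np.float64(0.0), 'grip_width': np.float64(1.002)}
side {'vertical_fov': 49.064, 'cx': 314.534, 'cy': 227.848, 'cam_to_world': [[-0.989, 0.092, -0.119, 315.942], [-0.15, -0.612, 0.777, 1120.831], [-0.001, 0.786, 0.619, 880.319], [0.0, 0.0, 0.0, 1.0]]}
side egg_a 0.86 [251.8, 289.8, 20.1, 26.2] 425 262.7 300.8 [ 48.  65. 114.]
side egg_a 0.77 [339.5, 160.9, 13.8, 19.1] 221 343.6 169.2 [136. 115.  91.]
side egg_a 0.75 [301.1, 286.4, 20.8, 26.1] 437 310.9 298.5 [148. 126. 101.]
side egg_a 0.74 [377.5, 169.0, 15.7, 23.2] 256 383.6 179.9 [44. 87. 46.]
side cup_a_mid 0.62 [301.5, 309.1, 20.9, 16.9] 271 310.9
[... 1212 characters left out ...]
9. 79. 30.]
top egg_a 0.55 [361.9, 173.5, 45.2, 74.8] 3287 381.7 211.8 [135. 105.  69.]
top cup_a_mid 0.66 [218.1, 218.2, 14.5, 21.2] 112 228.0 232.5 [115.  72.  37.]
top tray 0.65 [357.0, 175.1, 46.7, 72.4] 3284 381.7 212.1 [135. 105.  69.]
top tray_tab 0.88 [361.7, 172.5, 44.3, 75.5] 3370 381.9 211.3 [135. 105.  70.]
top catch 0.54 [339.0, 241.9, 6.5, 5.1] 41 341.0 245.4 [97. 95. 89.]
top pocket_1 0.59 [357.7, 176.8, 45.5, 73.0] 3315 381.5 211.4 [135. 105.  69.]
top mug_mid 0.65 [279.8, 166.5, 122.9, 89.0] 7242 322.6 211.5 [113.  70.  39.]
top mug_mid 0.62 [106.0, 233.1, 58.5, 36.1] 1567 136.4 250.3 [65. 54. 47.]
top salt_mid 0.89 [438.3, 155.7, 22.3, 18.0] 355 447.3 163.7 [123. 119. 114.]
```

View pics/top0.png

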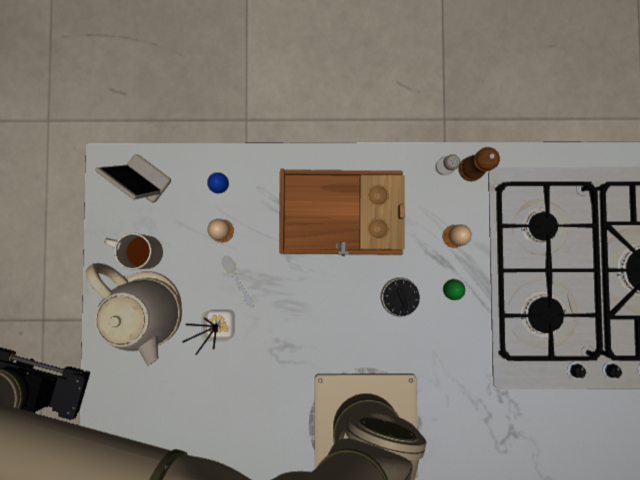

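View pics/side0.png

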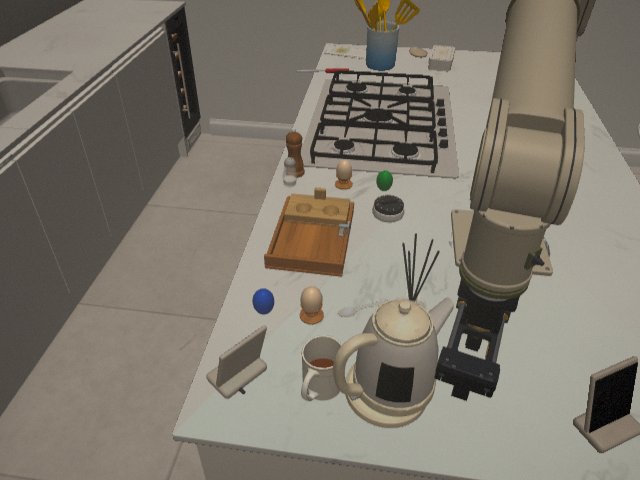

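```bash
cat > h.py <<'E'
import cv2,numpy as np
from scipy.optimize import least_squares
from plant import ctrl
def proj(c,P):
    i=ctrl.camera_info(c); f=240/np.tan(np.radians(i["vertical_fov"]/2)); T=np.linalg.inv(np.array(i["cam_to_world"]))
    q=np.atleast_2d(P)@T[:3,:3].T+T[:3,3]
    return np.c_[i["cx"]+f*q[:,0]/-q[:,2], i["cy"]-f*q[:,1]/-q[:,2]]
def onplane(c,uv,z):
    i=ctrl.camera_info(c); f=240/np.tan(np.radians(i["vertical_fov"]/2)); M=np.array(i["cam_to_world"])
    d=M[:3,:3]@np.array([(uv[0]-i["cx"])/f,-(uv[1]-i["cy"])/f,-1]); o=M[:3,3]; return o+d*(z-o[2])/d[2]
# egg surface, z relative to mid point (41 above tip); radius profile
h=np.linspace(20,66,24); r=np.where(h<37,24*np.sqrt(np.clip(1-((37-h)/37)**2,0,1)),24*np.sqrt(np.clip(1-((h-37)/29)**2,0,1)))
a=np.linspace(0,2*np.pi,48); EGG=np.array([[R*np.cos(t),R*np.sin(t),H-41] for H,R in zip(h,r) for t in a])
def eggmask(im,roi):
    x,y,w,hh=roi; p=cv2.GaussianBlur(im,(0,0),.6)[y:y+hh,x:x+w].astype(float); b=p[...,2]/p[...,0]
    m=((b>.54)&(b<.78)).astype(np.uint8); n,l,st,ce=cv2.connectedComponentsWithStats(m); k=1+np.argmax(st[1:,4])
    return l==k, np.array(ce[k])+[x,y], st[k]+[x,y,0,0,0]
def hullc(pts):
    m=cv2.moments(cv2.convexHull(pts.astype(np.float32))); return np.array([m["m10"],m["m01"]])/m["m00"]
def fitegg(obs,g): # obs {cam:centroid}
    s=least_squares(lambda p:np.concatenate([hullc(proj(c,EGG+p))-o for c,o in obs.items()]),g,diff_step=1e-4)
    return s.x,s.fun
E
python3 - <<'E'
from h import *
top=cv2.imread("pics/top0.png")[:,:,::-1]; side=cv2.imread("pics/side0.png")[:,:,::-1]
R={"L":{"top":(195,205,50,50),"side":(290,275,45,60)},"R":{"top":(432,212,50,45),"side":(325,150,40,50)}}
tiles=[]
for n,rr in R.items():
    obs={}
    for c,roi in rr.items():
        m,ce,st=eggmask(top if c=="top" else side,roi); obs[c]=ce; print(n,c,ce.round(1),st)
        x,y,w,hh=roi; p=(top if c=="top" else side)[y:y+hh,x:x+w].copy(); p=cv2.resize(p,(200,200),interpolation=cv2.INTER_CUBIC)
        cn,_=cv2.findContours(cv2.resize(m.astype(np.uint8),(200,200),interpolation=0),0,2); p=p.copy(); cv2.drawContours(p,cn,-1,(255,0,0),1); tiles.append(p)
    x,f=fitegg(obs,np.array([600,0,60.])); print(n,x.round(1),f.round(2))
A=cv2.resize(top[160:265,270:415],(500,362),interpolation=cv2.INTER_CUBIC); B=cv2.resize(side[178:280,258:360],(300,300),interpolation=cv2.INTER_CUBIC)
o=np.zeros((562,800,3),np.uint8); o[:200]=np.hstack(tiles); o[200:562,:500]=A; o[200:500,500:]=B
cv2.imwrite("pics/crop0.png",o[:,:,::-1])
E
```

```text
L top [217.9 229. ] [208 219  21  23 346]
L side [311.  299.4] [300 286  23  27 470]
L [ 487.7    0.  -356.2] [134.67  -5.85   3.47  15.2 ]
R top [459.5 234.7] [444 225  27  23 372]
R side [343.8 170.5] [335 160  18  29 282]
R [416.5   0.  221.6] [-85.72   2.4   -0.94 -13.79]
```

View pics/crop0.png

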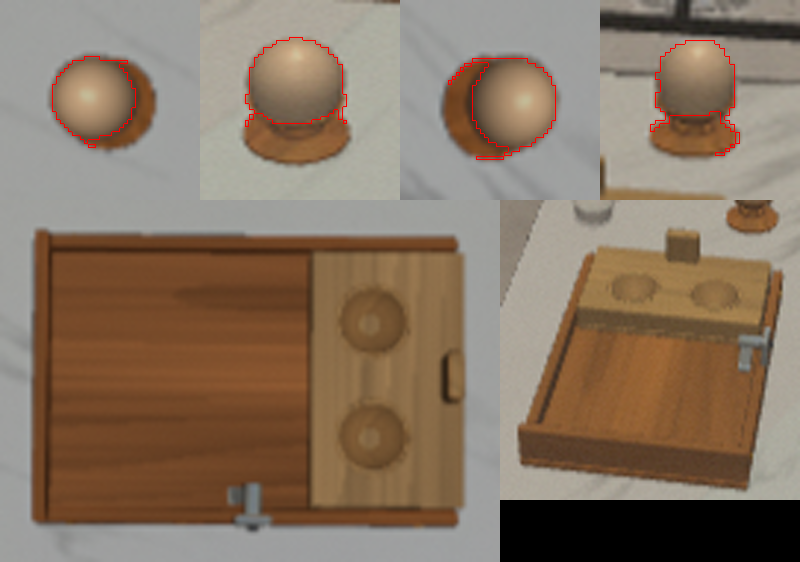

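```bash
cat >> h.py <<'E'
def eggmask(im,roi):
    x,y,w,hh=roi; p=im[y:y+hh,x:x+w].astype(float); b=p[...,2]/p[...,0]
    m=((b>.57)&(b<.75)).astype(np.uint8); m=cv2.morphologyEx(m,cv2.MORPH_OPEN,cv2.getStructuringElement(2,(9,9)))
    n,l,st,ce=cv2.connectedComponentsWithStats(m); k=1+np.argmax(st[1:,4])
    return l==k, hullc(np.argwhere(l==k)[:,::-1])+[x,y], st[k]+[x,y,0,0,0]
def fitegg(obs,g):
    s=least_squares(lambda p:np.concatenate([hullc(proj(c,EGG+p*100))-o for c,o in obs.items()]),np.array(g)/100,diff_step=1e-2)
    return s.x*100,s.fun
def tri(obs,g):
    s=least_squares(lambda p:np.concatenate([proj(c,p*100)[0]-o for c,o in obs.items()]),np.array(g)/100)
    return s.x*100,s.fun
E
python3 - <<'E'
from h import *
top=cv2.imread("pics/top0.png")[:,:,::-1]; side=cv2.imread("pics/side0.png")[:,:,::-1]
R={"L":{"top":(195,205,50,50),"side":(290,275,45,60)},"R":{"top":(432,212,50,45),"side":(325,150,40,50)}}
for n,rr in R.items():
    obs={}
    for c,roi in rr.items():
        m,ce,st=eggmask(top if c=="top" else side,roi); obs[c]=ce; print(n,c,ce.round(1),st)
    x,f=fitegg(obs,[600,(300 if n=="L" else -200),60.]); print(n,x.round(1),f.round(2), [np.r_[p.min(0),np.ptp(p,0)].round(0).tolist() for p in (proj(c,EGG+x) for c in obs)])
t=lambda x,y:(270+x/3.448,160+y/3.448); s=lambda x,y:(258+(x-500)/2.941,178+(y-200)/2.941)
for nm,p,z in [("lead+", (311,507-200),34),("lead-",(311,51),34),("trail+",(463,308),34),("trail-",(463,52),34),("p1",(373.5,237),34),("p2",(373.5,120),34),("railend-",(456,36),28),("railend+",(456,325),28),("stop-",(33,32),42),("stop+",(33,322),42),("tab",(453,176),66)]:
    print(nm,onplane("top",t(*p),z).round(1))
for nm,a,b in [("p1",(373.5,237),(715,296)),("p2",(373.5,120),(634,289)),("lead+",(311,307),(765,334)),("lead-",(311,51),(580,322))]:
    x,f=tri({"top":t(*a),"side":s(*b)},[600,-50,34]); print("tri",nm,x.round(1),f.round(2))
# check lens: gross straightness reference of TCP
print(proj("top",ctrl.observe()["ee_pos"]),proj("side",ctrl.observe()["ee_pos"]))
E
```

```text
L top [218.7 229.1] [210 219  19  21 292]
L side [311.1 299. ] [301 286  21  26 433]
L [444.5 327.   54.6] [-0.02 -0.23  0.22  0.02] [[208.0, 218.0, 22.0, 22.0], [300.0, 286.0, 22.0, 25.0]]
R top [459.6 234.7] [450 225  20  21 320]
R side [344.  169.1] [337 160  15  19 229]
R [ 429.9 -208.1   57.1] [-0.01 -0.16  0.21  0.02] [[448.0, 224.0, 23.0, 22.0], [336.0, 160.0, 16.0, 18.0]]
lead+ [399.   10.9  34. ]
lead- [567.4   9.5  34. ]
trail+ [398.  -88.2  34. ]
trail- [566.4 -90.4  34. ]
p1 [444.7 -30.3  34. ]
p2 [521.6 -31.1  34. ]
railend- [578.1 -86.9  28. ]
railend+ [387.1 -84.5  28. ]
stop- [579.3 192.   42. ]
stop+ [389.6 191.9  42. ]
tab [481.4 -77.7  66. ]
tri p1 [445.5 -31.   27.7] [-0.01 -0.16  0.19  0.02]
tri p2 [522.5 -31.9  26.8] [ 0.    0.01 -0.01 -0.  ]
tri lead+ [397.5   9.7  20.1] [ 0.05  0.83 -0.97 -0.08]
tri lead- [569.2   7.6  12.9] [ 0.08  0.76 -0.89 -0.13]
[[ 55.61280591 371.5378467 ]] [[466.37909904 370.04856866]]
```

The tan egg at top (219,229)/side (311,299) and the tan egg at top (460,235)/side (344,169) are the real ones. Each stands in a wooden cup. The blue (218,182) and green (454,289) ones are look-alikes and stay put. The crop confirms this, and also shows the dimples at top (378,195) and (378,229), with the catch at (341,245).

Emit:
jog_arm(increments=[0,0,2,0,-1,0,0,2,0,-1,0,0,2,0,-1,0,0,2,0,-1,2,0,0,1,-1,2,0,0,1,-1,2,0,0,1,-1,2,0,0,1,-1,2,0,0,1,-1,2,0,0,1,-1,2,0,0,1,-1,2,0,0,1,-1,2,0,0,1,-1,2,0,0,1,-1,2,0,0,1,-1,2,0,0,1,-1,2,0,0,1,-1,2,0,0,2,-1], force=8)

```text
t: 2.9
ee_pos: [444.9, 603.1, 302.5]
tcp_rot: [-0.005, -3.141, -0.0]
force: [0.1, -0.0, 0.2]
grip_width: 1.002
grip_force: 0.0
```

Emit:
jog_arm(increments=[0,-3,0,0,-1,0,-3,0,0,-1,0,-3,0,0,-1,0,-3,0,0,-1,0,-3,0,0,-1,0,-3,0,0,-1,0,-3,0,0,-1,0,-3,0,0,-1,0,-3,0,0,-1,0,-0.5,-3,0,-1,0,0,-3,0,-1,0,0,-3,0,-1,0,0,-3,0,-1,0,0,-2,0,-1,0,0,0,0,-1,0,0,0,0,-1])

```text
t: 4.5
ee_pos: [444.3, 328.2, 163.3]
tcp_rot: [0.006, 3.141, 0.0]
force: [-0.0, -0.1, -0.5]
grip_width: 0.999
grip_force: 0.0
```

Emit:
jog_arm(increments=[0,0,-2.5,0,-1,0,0,-2.5,0,-1,0,0,-2.5,0,-1,0,0,-2.5,0,-1,0,0,-1.2,0,-1,0,0,-1,0,-1,0,0,0,0,-1,0,0,0,0,-1])

```text
t: 5.3
ee_pos: [444.8, 328.6, 41.7]
tcp_rot: [0.006, 3.14, 0.002]
force: [-0.2, -0.1, 0.6]
grip_width: 1.003
grip_force: 0.0
```

```bash
python3 - <<'E'
from h import *
o=[]
for c,(x,y) in (("top",(219,230)),("side",(311,300))):
    im=ctrl.grab_frame(c)[:,:,::-1]; o.append(cv2.resize(im[y-40:y+40,x-40:x+40],(400,400),interpolation=cv2.INTER_CUBIC))
cv2.imwrite("pics/g1.png",np.hstack(o))
E
```

```text
(no output)
```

View pics/g1.png

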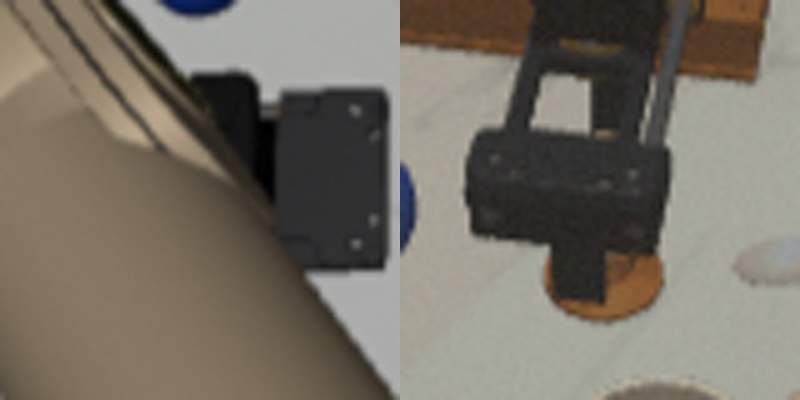

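```bash
python3 - <<'E'
from h import *
print(proj("side",[[444.8,328.6+58,42],[444.8+9.5,386.6,42],[444.8-9.5,386.6,42],[444.5,327,18],[444.5,327,0]]).round(1), "seen finger bottom u ~", 271+(578-400)/5, "edges",271+(553-400)/5,271+(605-400)/5,"cup foot",271+(545-400)/5,271+(664-400)/5)
E
```

```text
[[306.8 321.9]
 [302.3 321.3]
 [311.2 322.4]
 [311.4 309. ]
 [311.4 314.5]] seen finger bottom u ~ 306.6 edges 301.6 312.0 cup foot 300.0 323.8
```

The fingers straddle the cup, and the front finger shows at u≈306.6 where 306.8 was expected. I'm closing now.

Emit:
jog_arm(increments=[0,0,0,0,-0.4,0,0,0,0,-0.2,0,0,0,0,0,0,0,0,0,0.1,0,0,0,0,0.2,0,0,0,0,0.4,0,0,0,0,0.6,0,0,0,0,0.6,0,0,0,0,0.6], force=8)

```text
t: 6.3
ee_pos: [444.2, 328.0, 40.5]
tcp_rot: [-0.006, -3.141, 0.0]
force: [-0.1, -0.7, -0.1]
grip_width: 0.544
grip_force: 8.0
```

Emit:
jog_arm(increments=[0,0,0.5,0,0.6,0,0,1,0,0.6,0,0,2,0,0.6,0,0,2.5,0,0.6,0,0,2.5,0,0.6,0,0,1.5,0,0.6,0,-1.5,0,0,0.6,0,-2.5,0,0,0.6,0,-2.5,0,0,0.6,0,-2.5,0,0,0.6,0,-2.5,0,0,0.6,0,-2.5,0,0,0.6,0,-2.5,0,0,0.6,0,-2.5,0,0,0.6,0,-2.5,0,0,0.6,0,-2.5,0,0,0.6])

```text
t: 7.9
ee_pos: [443.2, 85.9, 139.9]
tcp_rot: [-0.008, -3.141, 0.0]
force: [0.4, -1.0, -1.0]
grip_width: 0.544
grip_force: 8.0
```

Emit:
jog_arm(increments=[0,-2.5,0,0,0.6,0,-2.5,0,0,0.6,0,-2.5,0,0,0.6,0,-2.5,0,0,0.6,0,-1.5,0,0,0.6,0,-0.4,0,0,0.6,0,0,-1.5,0,0.6,0,0,-1.5,0,0.6,0,0,0,0,0.6,0,0,0,0,0.6])

```text
t: 8.9
ee_pos: [443.7, -30.7, 110.5]
tcp_rot: [-0.006, -3.141, -0.0]
force: [0.5, -0.3, -0.3]
grip_width: 0.545
grip_force: 8.0
```

```bash
python3 - <<'E'
from h import *
o=[]; e=ctrl.observe(); print(e["ee_pos"].round(1),e["grip_width"],proj("side",e["ee_pos"]+[0,0,19]).round(1))
for c,(x,y) in (("top",(375,215)),("side",(325,195))):
    im=ctrl.grab_frame(c)[:,:,::-1]; o.append(cv2.resize(im[y-50:y+50,x-50:x+50],(400,400),interpolation=cv2.INTER_CUBIC))
cv2.imwrite("pics/g2.png",np.hstack(o))
E
```

```text
[443.7 -30.7 110.5] 0.5446714188318689 [[332.7 179.4]]
```

View pics/g2.png

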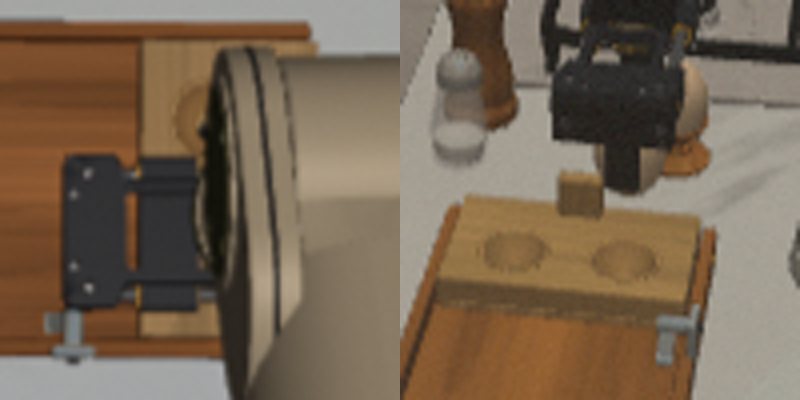

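Emit:
jog_arm(increments=[0.1,0,-1.5,0,0.6,0,0,-1.5,0,0.6,0,0,-1.5,0,0.6,0,0,-0.8,0,0.6,0,0,-0.5,0,0.6,0,0,-0.4,0,0.6,0,0,-0.3,0,0.6,0,0,0,0,0.6,0,0,0,0,0.6])

```text
t: 9.9
ee_pos: [445.4, -30.9, 45.8]
tcp_rot: [0.006, 3.141, 0.0]
force: [0.1, 0.2, -0.8]
grip_width: 0.541
grip_force: 8.0
```

Emit:
jog_arm(increments=[0,0,-0.2,0,0.6,0,0,0,0,0.6,0,0,-0.1,0,0.6,0,0,0,0,0.6,0,0,0,0,0.6])

```text
t: 10.4
ee_pos: [445.2, -30.9, 42.6]
tcp_rot: [-0.006, -3.142, -0.0]
force: [-0.3, -0.1, -0.9]
grip_width: 0.544
grip_force: 8.0
```

Emit:
jog_arm(increments=[0,0,-0.1,0,0.6,0,0,0,0,0.6,0,0,0,0,0.6])

```text
t: 10.7
ee_pos: [445.1, -30.9, 41.6]
tcp_rot: [-0.006, -3.142, -0.0]
force: [-0.4, 0.5, -0.9]
grip_width: 0.537
grip_force: 8.0
```

Emit:
jog_arm(increments=[0,0,-0.1,0,0.6,0,0,0,0,0.6,0,0,0,0,0.6])

```text
t: 11.0
ee_pos: [445.3, -30.8, 40.6]
tcp_rot: [0.006, 3.141, 0.0]
force: [0.2, 1.0, -0.0]
grip_width: 0.547
grip_force: 8.0
```

Emit:
jog_arm(increments=[0,0,0,0,-0.12,0,0,0,0,-0.16,0,0,0,0,-0.25,0,0,0,0,-0.4,0,0,0,0,-0.6,0,0,0,0,-0.8,0,0,0,0,-0.8,0,0,1,0,-0.8,0,0,2,0,-0.8,0,0,2.5,0,-0.8,0,0,2.5,0,-1,0,0,2,0,-1,0,-2,0,0,-1,0,-2.5,0,0,-1,0,-2.5,0,0,-1,-0.3,-2.5,0,0,-1,-0.4,-2.5,0,0,-1,-0.4,-2.5,0,0,-1,-0.4,-2.5,0,0,-1,0,-0.7,0,0,-1])

```text
t: 13.0
ee_pos: [429.4, -210.5, 141.4]
tcp_rot: [0.012, 3.141, -0.001]
force: [-0.8, -0.5, 0.8]
grip_width: 0.999
grip_force: 0.0
```

```bash
python3 - <<'E'
from h import *
e=ctrl.observe(); print(e["ee_pos"].round(1))
im=ctrl.grab_frame("side"); cv2.imwrite("pics/g3.png",cv2.resize(im[130:250,250:410,::-1],(800,600),interpolation=cv2.INTER_CUBIC))
m,ce,st=eggmask(im,(315,165,40,50)); print(ce,st)
E
```

```text
[ 429.4 -210.5  141.4]
[329.93357934 204.44526445] [322 194  17  21 291]
```

View pics/g3.png

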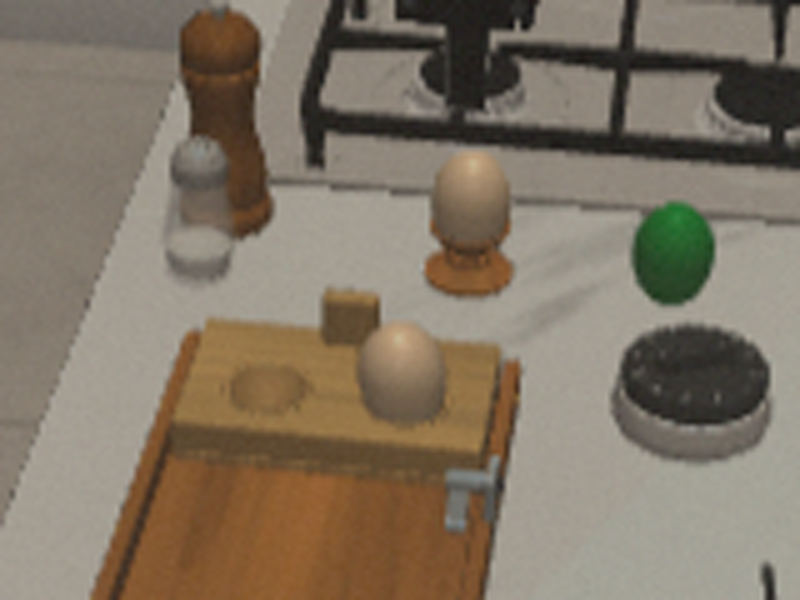

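Emit:
jog_arm(increments=[0,0.2,-2.5,0,-1,0,0,-2.5,0,-1,0,0,-2.5,0,-1,0,0,-1.5,0,-1,0,0,-1.1,0,-1,0,0,0,0,-1,0,0,0,0,-1,0,0,0,0,-0.4,0,0,0,0,-0.2,0,0,0,0,0,0,0,0,0,0.1,0,0,0,0,0.2,0,0,0,0,0.4,0,0,0,0,0.6,0,0,0,0,0.6,0,0,0,0,0.6], force=8)

```text
t: 14.65
ee_pos: [430.3, -206.2, 39.7]
tcp_rot: [0.007, 3.141, -0.0]
force: [1.0, -2.9, 2.3]
grip_width: 0.543
grip_force: 8.0
```

Emit:
jog_arm(increments=[0,0,0.5,0,0.6,0,0,1,0,0.6,0,0,2,0,0.6,0,0,2.5,0,0.6,0,0,2.5,0,0.6,0,0,1.5,0,0.6,1,1,0,0,0.6,1,2,0,0,0.6,1,2,0,0,0.6,1,2,0,0,0.6,1,2,0,0,0.6,1,2,0,0,0.6,1,2,0,0,0.6,1,2,0,0,0.6,1.1,1.5,0,0,0.6,0,1,-1.5,0,0.6,0,0,-1.5,0,0.6,0,0,0,0,0.6,0,0,0,0,0.6])

```text
t: 16.55
ee_pos: [521.1, -30.8, 109.4]
tcp_rot: [-0.007, -3.141, 0.0]
force: [0.2, 0.3, 0.6]
grip_width: 0.543
grip_force: 8.0
```

```bash
python3 - <<'E'
from h import *
e=ctrl.observe(); print(e["ee_pos"].round(1),proj("side",e["ee_pos"]+[0,0,18]).round(1))
im=ctrl.grab_frame("side"); cv2.imwrite("pics/g4.png",cv2.resize(im[150:240,270:390,::-1],(800,600),interpolation=cv2.INTER_CUBIC))
E
```

```text
[521.1 -30.8 109.4] [[303.5 177.7]]
```

View pics/g4.png

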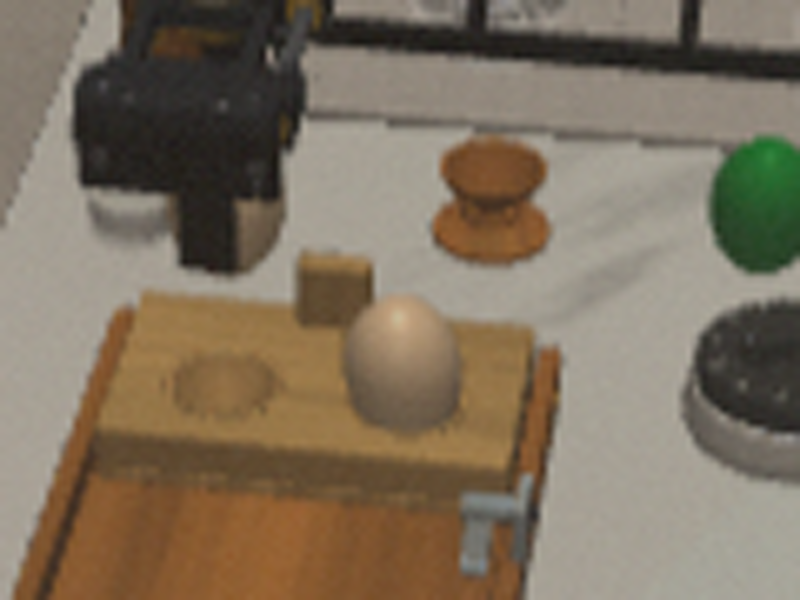

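Emit:
jog_arm(increments=[0.1,0,-1.5,0,0.6,0,0,-1.5,0,0.6,0,0,-1.5,0,0.6,0,0,-0.8,0,0.6,0,0,-0.6,0,0.6,0,0,-0.5,0,0.6,0,0,-0.2,0,0.6,0,0,-0.1,0,0.6,0,0,0,0,0.6,0,0,0,0,0.6])

```text
t: 17.6
ee_pos: [522.4, -30.9, 42.9]
tcp_rot: [0.006, 3.141, 0.0]
force: [0.1, 0.6, -0.4]
grip_width: 0.543
grip_force: 8.0
```

Emit:
jog_arm(increments=[0,0,-0.1,0,0.6,0,0,0,0,0.6,0,0,0,0,0.6])

```text
t: 17.9
ee_pos: [522.1, -30.9, 41.6]
tcp_rot: [-0.006, -3.142, -0.0]
force: [-0.3, -0.2, -0.9]
grip_width: 0.544
grip_force: 8.0
```

Emit:
jog_arm(increments=[0,0,-0.1,0,0.6,0,0,0,0,0.6,0,0,0,0,0.6])

```text
t: 18.2
ee_pos: [522.1, -30.9, 40.5]
tcp_rot: [-0.006, -3.141, -0.0]
force: [-0.0, -0.0, -1.3]
grip_width: 0.542
grip_force: 8.0
```

Emit:
jog_arm(increments=[0,0,-0.1,0,0.6,0,0,0,0,0.6,0,0,0,0,-0.12,0,0,0,0,-0.16,0,0,0,0,-0.25,0,0,0,0,-0.4,0,0,0,0,-0.6,0,0,0,0,-0.8,0,0,0,0,-0.8,0,0,1,0,-0.8,0,0,2,0,-0.8,0,0,2.5,0,-0.8,0,0,2.5,0,-0.8,0,0,2,0,-0.8])

```text
t: 19.6
ee_pos: [522.5, -31.1, 141.8]
tcp_rot: [0.007, 3.14, 0.0]
force: [0.3, -0.2, -1.1]
grip_width: 0.899
grip_force: 0.0
```

Emit:
jog_arm(increments=[-1,-2,0,0,0,-1,-2,0,0,0.5,-1,-2,0,0,1,-0.9,-2,0,0,1,0,-2,0,0,1,0,-2,0,0,1,0,0,0,0,1,0,0,0,0,1,0,0,-2,0,1,0,0,-2.5,0,1,0,0,-2.5,0,1,0,0,-2.5,0,1,0,0,0,0,1,0,0,0,0,1], force=20)

```text
t: 21.0
ee_pos: [483.3, -150.3, 45.1]
tcp_rot: [-0.005, -3.141, -0.0]
force: [0.3, -0.8, 0.4]
grip_width: 0.004
grip_force: 0.0
```

```bash
python3 - <<'E'
from h import *
e=ctrl.observe(); print(e["ee_pos"].round(1),e["grip_width"],e["force"])
im=ctrl.grab_frame("side"); t=ctrl.grab_frame("top")
a=cv2.resize(im[145:265,260:380,::-1],(400,400),interpolation=cv2.INTER_CUBIC);b=cv2.resize(t[140:270,290:420,::-1],(400,400),interpolation=cv2.INTER_CUBIC)
cv2.imwrite("pics/g5.png",np.hstack([a,b]))
E
```

```text
[ 483.3 -150.3   45.1] 0.004091558136139496 [ 0.33563542 -0.79960983  0.35703868]
```

View pics/g5.png

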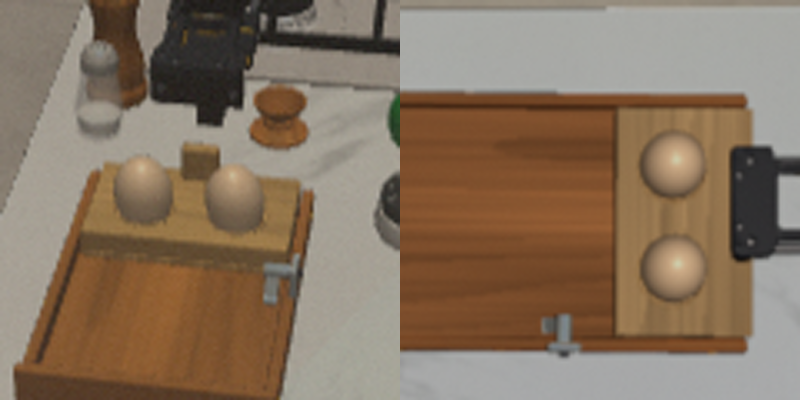

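Both eggs stand in their dimples, at top-crop (672,163) and (672,267), and the tray hasn't moved. The closed gripper is behind the tab, so I'll push low on the trailing edge.

Emit:
jog_arm(increments=[0,0,-1,0,1,0,0,-0.9,0,1,0,1,0,0,1,0,1.5,0,0,1,0,0.8,0,0,1,0,0.3,0,0,1,0,0.3,0,0,1,0,0.3,0,0,1,0,0.3,0,0,1,0,0.3,0,0,1,0,0.3,0,0,1,0,0.3,0,0,1])

```text
t: 22.3
ee_pos: [483.2, -97.4, 25.6]
tcp_rot: [0.007, 3.141, -0.001]
force: [-0.9, -3.8, -0.5]
grip_width: 0.007
grip_force: 2.0
```

Emit:
jog_arm(increments=[0,0.4,0,0,1,0,0.5,0,0,1,0,0.5,0,0,1,0,0.5,0,0,1,0,0.5,0,0,1,0,0.5,0,0,1,0,0.5,0,0,1,0.1,0.5,0,0,1,0,0.5,0,0,1,0,0.5,0,0,1,0,0.5,0,0,1,0,0.5,0,0,1,0,0.5,0,0,1,0,0.5,0,0,1,0,0.5,0,0,1,0,0.5,0,0,1,0,0.5,0,0,1,0,0.5,0,0,1,0,0.5,0,0,1,0,0.5,0,0,1])

```text
t: 24.3
ee_pos: [484.2, 2.5, 25.6]
tcp_rot: [-0.006, -3.142, -0.0]
force: [-0.1, -4.3, -0.9]
grip_width: 0.007
grip_force: 2.1
```

Emit:
jog_arm(increments=[0,0.5,0,0,1,0,0.5,0,0,1,0,0.5,0,0,1,0,0.5,0,0,1,0,0.5,0,0,1,0,0.5,0,0,1,0,0.5,0,0,1,0,0.5,0,0,1,0,0.3,0,0,1,0,0.3,0,0,1,0,0.3,0,0,1])

```text
t: 25.4
ee_pos: [484.2, 51.2, 25.6]
tcp_rot: [-0.006, -3.142, -0.0]
force: [-0.5, -3.1, -0.8]
grip_width: 0.006
grip_force: 2.2
```

Emit:
jog_arm(increments=[0,0.2,0,0,1,0,0.2,0,0,1,0,0.2,0,0,1,0,0.2,0,0,1,0,0.2,0,0,1])

```text
t: 25.9
ee_pos: [484.1, 61.2, 25.6]
tcp_rot: [-0.006, -3.142, -0.0]
force: [-0.9, -4.8, -0.1]
grip_width: 0.01
grip_force: 2.1
```

Emit:
jog_arm(increments=[0,0.2,0,0,1,0,0.2,0,0,1])

```text
t: 26.1
ee_pos: [484.1, 65.2, 25.6]
tcp_rot: [-0.006, -3.141, -0.0]
force: [-0.5, -4.1, -0.0]
grip_width: 0.002
grip_force: 2.1
```

Emit:
jog_arm(increments=[0,0.2,0,0,1,0,0.1,0,0,1])

```text
t: 26.3
ee_pos: [484.1, 68.4, 25.6]
tcp_rot: [-0.006, -3.141, -0.0]
force: [-0.0, -4.9, -0.2]
grip_width: 0.005
grip_force: 2.0
```

Emit:
jog_arm(increments=[0,0.1,0,0,1,0,0.1,0,0,1])

```text
t: 26.5
ee_pos: [484.1, 70.1, 25.6]
tcp_rot: [-0.006, -3.141, -0.0]
force: [-0.8, -4.1, -1.0]
grip_width: 0.007
grip_force: 2.0
```

Emit:
jog_arm(increments=[0,0.1,0,0,1,0,0.1,0,0,1])

```text
t: 26.7
ee_pos: [484.1, 72.1, 25.6]
tcp_rot: [-0.006, -3.142, -0.0]
force: [0.2, -4.0, -0.6]
grip_width: 0.007
grip_force: 2.0
```

Emit:
jog_arm(increments=[0,0.1,0,0,1,0,0.1,0,0,1])

```text
t: 26.9
ee_pos: [483.8, 73.6, 25.5]
tcp_rot: [-0.007, -3.141, 0.001]
force: [-2.3, -8.9, 1.7]
grip_width: 0.001
grip_force: 4.5
```

Emit:
jog_arm(increments=[0,0.1,0,0,1,0,0.1,0,0,1])

```text
t: 27.1
ee_pos: [483.4, 74.1, 25.4]
tcp_rot: [-0.008, -3.14, 0.003]
force: [-4.9, -14.7, 6.5]
grip_width: 0.001
grip_force: 7.9
```

Emit:
jog_arm(increments=[0,0.1,0,0,1,0,0.1,0,0,1])

```text
t: 27.3
ee_pos: [483.3, 74.1, 25.4]
tcp_rot: [-0.011, -3.139, 0.006]
force: [-5.2, -22.9, 9.1]
grip_width: 0.004
grip_force: 11.8
```

The force rose at y=74, so the tray is at the stop. I'm backing off.

Emit:
jog_arm(increments=[0,-0.5,0,0,1,0,-1,0,0,1,0,-2,0,0,1,0,-2,0,0,1,0,-2.5,0,0,1,0,-2.5,0,0,1,0,-2.5,0,0,1,0,-2.5,0,0,1,0,-2.5,1,0,1,0,0,2.5,0,1,0,0,2.5,0,1,0,0,2.5,0,1,0,0,0,0,1])

```text
t: 28.6
ee_pos: [486.4, -101.8, 113.8]
tcp_rot: [0.005, 3.136, 0.002]
force: [0.8, -0.9, -0.9]
grip_width: 0.003
grip_force: 0.0
```

```bash
python3 - <<'E'
from h import *
e=ctrl.observe(); print(e["ee_pos"].round(1),e["force"])
im=ctrl.grab_frame("side"); t=ctrl.grab_frame("top")
a=cv2.resize(im[130:280,240:390,::-1],(400,400),interpolation=cv2.INTER_CUBIC);b=cv2.resize(t[155:265,270:380,::-1],(400,400),interpolation=cv2.INTER_CUBIC)
cv2.imwrite("pics/g6.png",np.hstack([a,b]))
E
```

```text
[ 486.4 -101.8  113.8] [ 0.81779305 -0.91883938 -0.92327396]
```

View pics/g6.png

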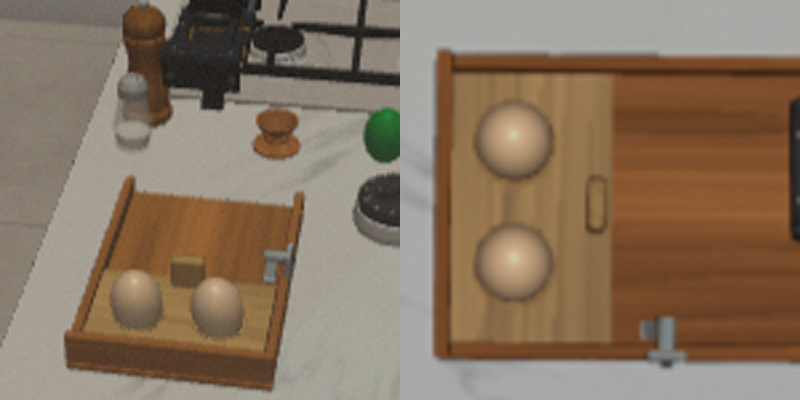

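The tray is flush against the stop, the catch is down behind it at crop (655,335), and both eggs are upright.

```bash
python3 -c "
from plant import ctrl
print(ctrl.close_job())"
```

```text
the job is handed in; nothing more can be done
None
```

I handed the job in at about 29 s on the robot's clock: in the last pictures both eggs stand in their dimples, the tray is against the end stop and the catch is down behind it; no verdict came back.

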